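Sweep the clothes pegs into the tray

ROBOT

A 7-joint arm with a two-finger parallel gripper is mounted at the origin on a cart in front of the work surface, level with it; the furniture and walls round the work are solid. World frame = base frame: x ahead of the robot, y to its left, z up, the work surface at z = 0. Lengths are in mm, angles in rad, forces in N, time in s.
With the tool pointing down it reaches from about 425 to 875 mm from the base axis. Payload 8.4 kg.
Tool frame: the origin (TCP) lies on the mounting face of the last link; the fingertips stand 182 mm ahead of it and the grasp point (between the pads) lies 164 mm ahead of it; z points along the fingers, y is the line along which they close (so a half turn about z gives the same grasp; the last joint's range is limited). The gripper opens to 87 mm and grips with 3 to 60 N. Pads are 19 mm wide; open, the fingers measure 117 mm over their backs; the gripper's body (75 mm by 190 mm) begins 51 mm behind the grasp point.
Start: joints at [1.198, 0.333, 0.04, 1.465, -0.013, 1.343, -0.059], TCP at [175.734, -625.772, 404.746] pointing down, gripper open.
Joint ranges: [-2.58, 2.58], [-0.38, 2.09], [-1.3, 1.39], [0.25, 2.4], [-1.5, 4.64], [0.08, 2.09], [-2.65, 2.65]. Speed limits (rad/s): [2.22, 2.22, 2.79, 2.79, 3.14, 3.14, 3.14].

INTERFACE

Orientations are given as a unit quaternion [x, y, z, w].
In Python, from workcell import ctrl, eyes, order, models gives the robot as it stands.
- The arm moves only by the tool play_rows, never from a script. Its argument "plan" is a list of rows, each a list of 7 numbers: the shift along the tool's x, y, z in cm, then the turn, a rotation vector about the tool's x, y, z in rad, then the finger opening in cm, from 0 to 8.7. A call has 1 to 20 rows; each row shifts and turns the commanded pose from where the row before left it, along the tool's axes as they then stand; what a row does not reach is not made up. A row lasts 1/8 s, in which the tool goes at most 62.5 mm and 10.7 degrees, less where a joint would pass 70% of its speed; a pose out of reach is approached as far as the arm can. A call with a gripper value outside its range is refused whole. The fingers move at their own pace and stop on an object; "squeeze" is the grip in N (left out, the last holds). Time passes only in rows, so rows that do not move let the fingers close. It gives the time, the measured TCP pose, the force, the opening and the grip force at its end, in the units of the state.
- ctrl.read_state(): the state, without advancing time (a new reading comes with each control period).
- eyes.snapshot(name): name is "scene" or "top"; returns a dict with "img" (400x640x3 uint8, red, green, blue), "intrinsics" (3x3 intrinsics, pixels), "k1" (the pictures are not rectified: a ray, as slopes to the right and down, at radius r is drawn at 1 + k1 r^2 times it, then the intrinsics apply), "extrinsics" (4x4, takes a point from camera to world coordinates). Camera axes: x right, y down, z forward; pixel columns grow to the right and rows downward; lengths in mm; the calibration is good to about 2 mm. A picture is of the moment at which its call begins. There is no depth.
- order.job_done(): hands the job in; it is judged then, once.
Trained networks look in a picture, given as the dict that the camera call returned (one of the last four; its "shot" number tells which), for a name from the list of things; names that differ only in an ending like _2 or _b are one class to them, and where a whole thing is asked for, a point or a joint stands for the part that bears it (a point fixed in the world has none). Each returns a list of dicts, best first, with "confidence" (0 to 1); they miss things now and then, are a little off and sometimes report something else, mostly with a low value. They report only what shows in the picture. A call takes as long as a camera call.
- models.recognise(picture, thing): "at" ([column, row] in pixels, amid what is visible of it).
The state is a dict: "clock": time; "qpos": joint angles; "joint_vel": joint speeds; "joint_efforts": joint torques, N m; "eef_pos": TCP position; "ee_rot": TCP orientation; "force": force on the tool from outside, world axes, zero at the start; "wrist_torque": the same for the moment, N m; "gripper_width": finger opening in mm; "grip_force": force on a finger pad.
Only numpy, scipy, OpenCV 4.12 (cv2) and the standard library are available. Lean on these libraries where they do the work, as an engineer would, in place of code of your own. Each camera call takes 0.05 s, during which the arm holds its last target. There are 200 camera calls.

TASK

Clear the worktop: with the fingertips, sweep the three scattered wooden clothes pegs along the surface and through the open side of the low wooden tray, until each lies wholly inside it. Only push them, never pick one up, and leave the cup, the flat tin and the matchbox where they are.

Things in the scene. Friction and masses are not known exactly. Their poses are not given: they have to be found in the camera images.
- tray: Low beech tray, fixed, 145 mm deep, 176 mm wide outside; walls 8 mm thick and 28 mm high on three sides (160 mm clear between the side walls), the fourth side open. Floor 3 mm thick. Origin at the centre of its underside; x runs inwards from the mouth (x = -72.5 mm) to the inside of the back wall (x = 64.5 mm), y across, z up. A round pull sticks out 20 mm behind the back wall.
- tray_mouth (a point): Middle of the tray's open edge (the mouth), at worktop height; axes as the tray's. The mouth faces the robot's left, turned up to about 23 degrees either way. Over the first 25 mm inwards the floor rises evenly from nothing to its 3 mm, so things slide up it from the worktop.
- peg_1: A plain wooden clothes peg lying flat, closed, rigid, 72 mm long, 15 mm wide, 12 mm high, about 15 g; all three pegs are alike. Origin at the centre of its underside, its own y along its length, z up. At the start it lies roughly crosswise (within about 35 degrees) to the sideways direction (y) towards the tray.
- peg_1_end_a (a point): One end of that peg, on its long axis (36 mm from the middle along +y, 6 mm above the underside).
- peg_1_end_b (a point): The other end of that peg (36 mm along -y, 6 mm above the underside).
- peg_2: A plain wooden clothes peg lying flat, closed, rigid, 72 mm long, 15 mm wide, 12 mm high, about 15 g; all three pegs are alike. Origin at the centre of its underside, its own y along its length, z up. At the start it lies roughly crosswise (within about 35 degrees) to the sideways direction (y) towards the tray.
- peg_2_end_a (a point): One end of that peg, on its long axis (36 mm from the middle along +y, 6 mm above the underside).
- peg_2_end_b (a point): The other end of that peg (36 mm along -y, 6 mm above the underside).
- peg_3: A plain wooden clothes peg lying flat, closed, rigid, 72 mm long, 15 mm wide, 12 mm high, about 15 g; all three pegs are alike. Origin at the centre of its underside, its own y along its length, z up. At the start it lies roughly crosswise (within about 35 degrees) to the sideways direction (y) towards the tray.
- peg_3_end_a (a point): One end of that peg, on its long axis (36 mm from the middle along +y, 6 mm above the underside).
- peg_3_end_b (a point): The other end of that peg (36 mm along -y, 6 mm above the underside).
- mug: White cup with a handle, 62 mm across, 88 mm with the handle, 50 mm high, loose, bystander. Origin under the middle of its overall outline.
- fish_tin: Flat tin, 63 x 105 mm, 25 mm high, loose, bystander. Origin under its centre, long side along its y.
- match_box: Small matchbox, 37 x 56 mm, 16 mm high, loose, bystander, near the front edge of the worktop. Origin under its centre.

How it is judged:
By the outcome, as a careful person would: the job done as asked, in the order asked, and still so for the second after the job is handed in, with the robot touching nothing.
It also fails if it takes over 72 s, if anything falls off the work surface, if the arm or the gripper's body presses on something with over 40 N, if the wrist force passes 120 N, or if a joint passes its speed limit or range.

## Working session

There is one attempt and no reset: what is moved stays moved. The work goes in short steps, Python scripts to look and compute and a tool call to move; the robot and the scene stay as the last step left them, time stands still between calls to the robot, and variables do not carry over. Pictures are saved under pics/ and viewed, at most 10 in all, crops included, and the job is handed in when it is done.

Besides the shell and the picture viewer there is one more tool, called as name([rows], argument=value, ...), one row to a line, values as JSON. play_rows: Moves the arm, as the interface text tells. Its arguments: {"type":"object","properties":{"plan":{"type":"array","items":{"type":"array","items":{"type":"number"}}},"squeeze":{"type":"number"}},"required":["plan"]}

```bash
mkdir -p pics
cat > h.py <<'E'
import numpy as np, cv2
from workcell import ctrl, eyes, order, models
def ray(p,uv):
    K=np.array(p["intrinsics"]);k=p["k1"];E=np.array(p["extrinsics"])
    d=np.array([(uv[0]-K[0,2])/K[0,0],(uv[1]-K[1,2])/K[1,1]]);s=d.copy()
    for _ in range(20): s=d/(1+k*(s@s))
    return E[:3,3],E[:3,:3]@np.array([s[0],s[1],1])
def onz(p,uv,z):
    o,v=ray(p,uv);return (o+v*(z-o[2])/v[2])
def px(p,X):
    K=np.array(p["intrinsics"]);E=np.array(p["extrinsics"])
    c=E[:3,:3].T@(np.array(X,float)-E[:3,3]);s=c[:2]/c[2];s=s*(1+p["k1"]*(s@s));return K[0,0]*s[0]+K[0,2],K[1,1]*s[1]+K[1,2]
def tri(a,ua,b,ub):
    o,v=ray(a,ua);q,w=ray(b,ub);A=np.stack([v,-w],1);t=np.linalg.lstsq(A,q-o,rcond=None)[0]
    P,Q=o+t[0]*v,q+t[1]*w;return (P+Q)/2,np.linalg.norm(P-Q)
def save(p,n): cv2.imwrite("pics/"+n,p["img"][:,:,::-1])
E
cat > a.py <<'E'
from h import *
np.set_printoptions(precision=1,suppress=True)
s=ctrl.read_state();print(s["clock"],s["eef_pos"],s["ee_rot"],s["force"],s["gripper_width"])
for n in("scene","top"):
    p=eyes.snapshot(n);save(p,n+"0.png");print(n,np.array(p["extrinsics"])[:3],p["intrinsics"][0],p["k1"])
    for t in("tray","tray_mouth","peg_1","peg_1_end_a","mug","fish_tin","match_box"):
        for r in models.recognise(p,t): print(t,round(r["confidence"],2),np.array(r["at"]),onz(p,r["at"],6)[:2])
E
python3 a.py
```

```text
0.0 [ 175.7 -625.6  403.8] [ 1.   0.1 -0.  -0. ] [ 0.3 -0.  -0.1] 87.33910598098687
scene [[   0.8   -0.4    0.5   81.3]
 [  -0.6   -0.5    0.6 -554.3]
 [   0.    -0.8   -0.6  583.2]] [429.2   0.  322. ] -0.10201706803898321
tray 0.72 [381.3 284.5] [ 483.2 -219.5]
tray_mouth 0.74 [386.6 282.4] [ 494.1 -221.7]
peg_1 0.61 [278.3 191.8] [489.4 121.5]
peg_1 0.49 [320. 216.] [512.6  -3.5]
peg_1 0.43 [257.1 168.9] [499.6 232.1]
peg_1_end_a 0.51 [279.7 196.5] [482.2 104.7]
mug 0.66 [343.6 150.6] [726.1 172.4]
fish_tin 0.98 [407.5 198.9] [705.9 -73.9]
match_box 0.84 [223.5 209.1] [360.2 139.4]
top [[ -0.   -1.    0.1 484.6]
 [ -1.    0.    0.   13.5]
 [ -0.   -0.1  -1.  873.8]] [368.2   0.  318.6] -0.042355564565164844
tray 0.7 [419.3 215.6] [ 487.4 -218.5]
tray_mouth 0.58 [420.5 214. ] [ 491.1 -221.5]
peg_1 0.44 [222.9 208.4] [513. 245.]
peg_1_end_a 0.7 [274.9 216.3] [492.2 121.8]
peg_1_end_a 0.28 [328.2 206.1] [513.9  -4.2]
mug 0.65 [264.4 128.5] [702.6 144.8]
fish_tin 0.95 [351.7 128.3] [698.8 -64.2]
match_box 0.58 [268.8 273.3] [359.2 137.8]
match_box 0.32 [331.3 201.6] [524.3 -11.7]
```

View pics/top0.png

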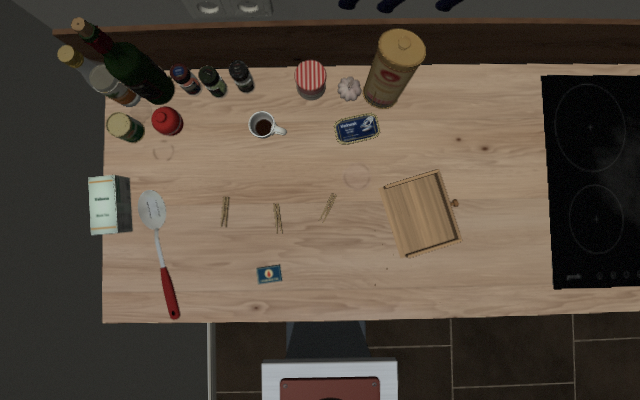

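View pics/scene0.png

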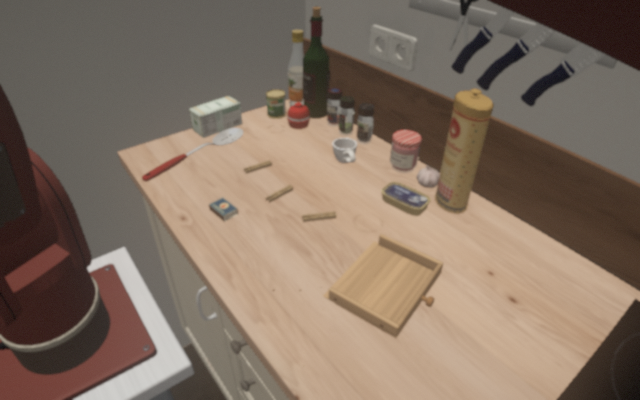

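The top view shows the pegs near (225,211), (278,218) and (328,207). The tray mouth edge runs from about (384,187) to (404,254). I'll take a closer look and compute the coordinates.

```bash
cat > b.py <<'E'
from h import *
np.set_printoptions(precision=1,suppress=True)
p=eyes.snapshot("top");q=eyes.snapshot("scene")
def show(p,c0,r0,w,h,f,n): cv2.imwrite("pics/"+n,cv2.resize(p["img"][r0:r0+h,c0:c0+w,::-1],None,fx=f,fy=f,interpolation=cv2.INTER_CUBIC))
a=p["img"][165:260,208:468,::-1];b=q["img"][150:330,235:455,::-1]
a=cv2.resize(a,None,fx=3,fy=3,interpolation=cv2.INTER_CUBIC);b=cv2.resize(b,(0,0),fx=1.6,fy=1.6,interpolation=cv2.INTER_CUBIC)
im=np.zeros((a.shape[0]+b.shape[0],780,3),np.uint8);im[:a.shape[0]]=a;im[a.shape[0]:,:b.shape[1]]=b
cv2.imwrite("pics/crop1.png",im);print(im.shape)
# pegs by local darkness
for nm,P,rois in(("top",p,[(212,192,26,40),(265,196,26,44),(312,188,32,40)]),("scene",q,[(240,156,36,22),(260,181,38,24),(296,206,46,20)])):
  for c,r,w,h in rois:
    I=P["img"][r:r+h,c:c+w].astype(float);d=np.linalg.norm(I-np.median(I.reshape(-1,3),0),axis=2).astype(np.float32)
    m=(d>35).astype(np.uint8);n,l,st,ce=cv2.connectedComponentsWithStats(m);k=1+np.argmax(st[1:,4])
    ys,xs=np.where(l==k);rc=cv2.minAreaRect(np.float32(np.stack([xs+c,ys+r],1)));bx=cv2.boxPoints(rc)
    B=np.array([onz(P,u,9)[:2] for u in bx]);print(nm,rc[0],rc[1],B.mean(0),[np.linalg.norm(B[i]-B[i-1]).round() for i in(1,2)],B.tolist() and B.round().tolist())
for t,uvs in(("mouth@28",[(384,187),(404,255)]),("back@28",[(437,171),(460,238)])):
  for u in uvs: print(t,onz(p,u,28)[:2])
E
python3 b.py
```

```text
(573, 780, 3)
top (224.8770751953125, 211.3524932861328) (6.51857328414917, 30.96322250366211) [506.  239.6] [np.float64(73.0), np.float64(16.0)] [[471.0, 251.0], [543.0, 244.0], [541.0, 228.0], [469.0, 235.0]]
top (277.4384765625, 218.00770568847656) (30.884647369384766, 6.325770854949951) [488.1 115.6] [np.float64(15.0), np.float64(72.0)] [[523.0, 127.0], [525.0, 112.0], [453.0, 104.0], [451.0, 119.0]]
top (329.0000305175781, 204.0000457763672) (6.260990619659424, 23.255107879638672) [518.7  -6.2] [np.float64(55.0), np.float64(15.0)] [[498.0, 13.0], [546.0, -12.0], [540.0, -25.0], [491.0, 0.0]]
scene (257.7597961425781, 166.73130798339844) (6.025155067443848, 28.813364028930664) [504.3 235.5] [np.float64(75.0), np.float64(28.0)] [[472.0, 251.0], [547.0, 245.0], [536.0, 219.0], [463.0, 227.0]]
scene (279.4000244140625, 193.79998779296875) (7.155416965484619, 30.410520553588867) [486.  110.3] [np.float64(78.0), np.float64(26.0)] [[451.0, 119.0], [529.0, 126.0], [520.0, 101.0], [444.0, 95.0]]
scene (318.5811767578125, 216.7847137451172) (6.757044315338135, 33.442222595214844) [506.7  -6.7] [np.float64(71.0), np.float64(22.0)] [[481.0, 19.0], [544.0, -14.0], [532.0, -32.0], [470.0, 0.0]]
mouth@28 [ 554.7 -133.3]
mouth@28 [ 398.1 -174.6]
back@28 [ 589.6 -257.5]
back@28 [ 434. -305.]
```

View pics/crop1.png

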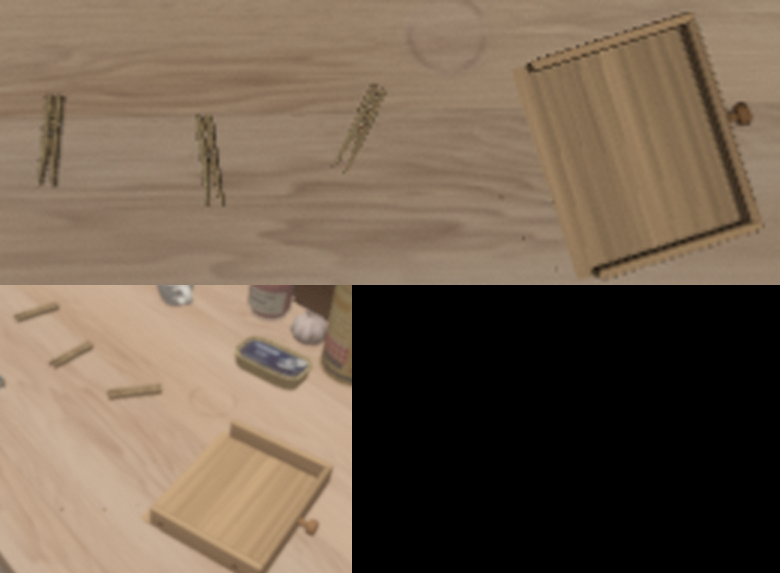

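The crop shows peg 3's ends at about (333,193) and (321,222). The tray mouth corners are near (382,190) and (403,258), and the back corners near (439,169) and (462,241). I'll fit the tray from both views and plan the first leg.

```bash
cat > c.py <<'E'
from h import *
from scipy.optimize import least_squares
np.set_printoptions(precision=1,suppress=True)
p=eyes.snapshot("top");q=eyes.snapshot("scene")
obs=[(p,(438.7,169.3),(72.5,88,28)),(p,(462.3,241),(72.5,-88,28)),(p,(382,190),(-72.5,88,0)),(p,(402.5,257.5),(-72.5,-88,0)),
(q,(380.6,237.5),(-72.5,88,28)),(q,(441.9,265.6),(72.5,88,28)),(q,(328.8,291),(-72.5,-88,28))]
def tw(v,X): c,s=np.cos(v[2]),np.sin(v[2]);return np.array([v[0]+c*X[0]-s*X[1],v[1]+s*X[0]+c*X[1],X[2]])
f=lambda v:np.concatenate([np.subtract(px(P,tw(v,X)),u) for P,u,X in obs])
r=least_squares(f,[490,-218,-1.3],loss="soft_l1");print("tray",r.x[:2],np.degrees(r.x[2]));print(f(r.x).reshape(-1,2))
for n in[(-72.5,0,0),(40,0,0)]:print(n,tw(r.x,n))
print("far mouth corner tri z", *tri(p,px(p,tw(r.x,(72.5,88,28))),q,(441.9,265.6)))
for a,b in[((333,193.3),(321.3,222.3))]: print("peg3",onz(p,a,9),onz(p,b,9))
# two-view heights of pegs (top-surface centre)
for a,b in[((224.9,211.4),(257.8,166.7)),((277.4,218),(279.4,193.8)),((327.2,207.8),(318.6,216.8))]: print("tri",*tri(p,a,q,b))
E
python3 c.py
```

```text
tray [ 489.3 -226.8] -73.43906552479886
[[ 4.1 -0.4]
 [ 4.9  0.5]
 [-0.4 -1.3]
 [ 2.3  2.1]
 [-3.6 -4.5]
 [ 4.9 -0.9]
 [-4.2 -1.4]]
(-72.5, 0, 0) [ 468.7 -157.3    0. ]
(40, 0, 0) [ 500.7 -265.2    0. ]
far mouth corner tri z [ 591.3 -268.5   26.4] 8.81555842200896
peg3 [543.7 -16.1   9. ] [476.1  12.8   9. ]
tri [506.1 240.2   5.7] 0.50181376358799
tri [488.3 116.    4.1] 0.6325784195638147
tri [510.1  -1.9   4. ] 0.2217333888996345
```

```bash
cat >> c.py <<'E'
def crop(P,c,r,w,h,f):
    I=cv2.resize(P["img"][r:r+h,c:c+w,::-1],None,fx=f,fy=f,interpolation=cv2.INTER_CUBIC)
    for pts,col in(([(-72.5,88,28),(72.5,88,28),(72.5,-88,28),(-72.5,-88,28)],(0,0,255)),([(-72.5,88,0),(-72.5,-88,0)],(255,0,0)),([(-64.5,80,3),(64.5,80,3),(64.5,-80,3),(-64.5,-80,3)],(0,255,0))):
        u=[[(a-c+.5)*f,(b-r+.5)*f] for a,b in (px(P,tw(r0,X)) for X in pts)]
        cv2.polylines(I,[np.int32(u)],False,col,1)
    return I
r0=r.x
cv2.imwrite("pics/ov1.png",np.hstack([crop(p,370,155,110,120,3.6),crop(q,315,225,140,120,2.8)[:336] if 0 else cv2.resize(crop(q,315,225,133,144,3),(399,432))]))
E
python3 c.py >/dev/null
```

```text
(no output)
```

View pics/ov1.png

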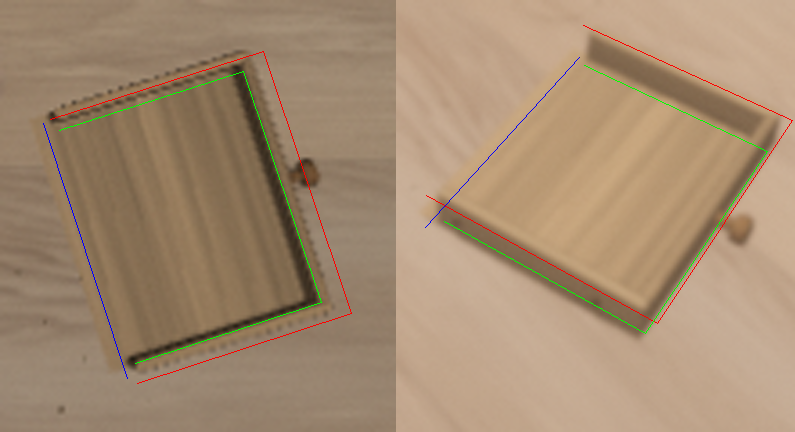

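```bash
cat > pl.py <<'E'
from h import *
import sys,json
from scipy.spatial.transform import Rotation as Ro
T=np.array([488.,-222.]);TY=np.radians(-73.4)
def go(P,state=None,W=3.5):
    """P: list of (x,y,tipz,heading)"""
    s=ctrl.read_state();p=np.array(s["eef_pos"]);R=Ro.from_quat(s["ee_rot"]);rows=[]
    for x,y,z,h in P:
        Rt=Ro.from_euler("z",h+np.pi)*Ro.from_euler("x",np.pi);pt=np.array([x,y,z+182])
        d=np.round(R.inv().apply(pt-p)/10,1);w=np.round((R.inv()*Rt).as_rotvec(),2)
        p=p+R.apply(d*10);R=R*Ro.from_rotvec(w);rows.append([*d.tolist(),*w.tolist(),W])
    for i in range(0,len(rows),20):print(json.dumps(rows[i:i+20]))
    print("end",p.round(1),np.degrees(R.as_euler("zyx")).round(1)[0])
def path(x,y,h,back,endx,step,z=6):
    d=np.array([np.cos(h),np.sin(h)]);a=np.array([x,y])-back*d
    u=np.array([np.cos(TY),np.sin(TY)]);e=T+endx*u;m=T-60*u;L=np.linalg.norm(m-a)
    t=np.linspace(0,1,400)[:,None];B=(1-t)**3*a+3*t*(1-t)**2*(a+d*L*.4)+3*t*t*(1-t)*(m-u*L*.4)+t**3*m
    B=np.vstack([B,m+(e-m)*np.linspace(0,1,100)[1:,None]])
    s=np.r_[0,np.cumsum(np.linalg.norm(np.diff(B,axis=0),axis=1))];n=int(np.ceil(s[-1]/step))
    q=np.linspace(0,s[-1],n+1);C=np.stack([np.interp(q,s,B[:,i]) for i in(0,1)],1)
    g=np.gradient(B,axis=0);H=np.interp(q,s,np.unwrap(np.arctan2(g[:,1],g[:,0])))
    return [(c[0],c[1],z,k) for c,k in zip(C,H)][1:],(a[0],a[1],z,h)
E
python3 - <<'E'
from pl import *
P,st=path(510.5,-2,np.radians(-113.1),42,30,14)
print(st)
s=ctrl.read_state();p=np.array(s["eef_pos"]);R=Ro.from_quat(s["ee_rot"]);x=R.apply([1,0,0]);h0=np.arctan2(x[1],x[0])-np.pi
print(np.degrees(h0),R.as_matrix().round(3))
r0,a0=np.hypot(*p[:2]),np.arctan2(p[1],p[0]);r1,a1=np.hypot(*st[:2]),np.arctan2(st[1],st[0])
n=17;W=[]
for i in range(1,n+1):
    f=i/n;r=r0+(r1-r0)*f;a=a0+(a1-a0)*f;W.append((r*np.cos(a),r*np.sin(a),(p[2]-182)*(1-f)+60*f,h0+((st[3]-h0+np.pi)%(2*np.pi)-np.pi)*f))
go(W)
E
```

```text
(np.float64(526.9781588973495), np.float64(36.632502887512985), 6, np.float64(-1.9739673840055867))
-164.3136884728077 [[ 0.963  0.27  -0.   ]
 [ 0.27  -0.963  0.   ]
 [-0.    -0.    -1.   ]]
[[5.2, -0.9, 1.0, -0.0, 0.0, -0.05, 3.5], [5.0, -1.1, 0.9, -0.0, 0.0, -0.06, 3.5], [5.0, -1.2, 1.0, -0.0, -0.0, -0.05, 3.5], [4.9, -1.3, 0.9, -0.0, -0.0, -0.05, 3.5], [4.8, -1.4, 1.0, -0.0, -0.0, -0.05, 3.5], [4.7, -1.6, 0.9, -0.0, -0.0, -0.06, 3.5], [4.6, -1.7, 1.0, -0.0, -0.0, -0.05, 3.5], [4.5, -1.8, 1.0, -0.0, -0.0, -0.05, 3.5], [4.4, -1.9, 0.9, -0.0, -0.0, -0.05, 3.5], [4.3, -2.1, 1.0, -0.0, -0.0, -0.06, 3.5], [4.2, -2.1, 0.9, -0.0, -0.0, -0.05, 3.5], [4.0, -2.2, 1.0, -0.0, -0.0, -0.05, 3.5], [3.9, -2.3, 0.9, -0.0, -0.0, -0.05, 3.5], [3.8, -2.4, 1.0, -0.0, -0.0, -0.06, 3.5], [3.7, -2.5, 1.0, -0.0, -0.0, -0.05, 3.5], [3.6, -2.5, 0.9, -0.0, -0.0, -0.05, 3.5], [3.5, -2.7, 1.0, -0.0, -0.0, -0.05, 3.5]]
end [526.7  37.2 241.8] -66.7
```

play_rows([
  [5.2,-0.9,1.0,0,0,-0.05,3.5],
  [5.0,-1.1,0.9,0,0,-0.06,3.5],
  [5.0,-1.2,1.0,0,0,-0.05,3.5],
  [4.9,-1.3,0.9,0,0,-0.05,3.5],
  [4.8,-1.4,1.0,0,0,-0.05,3.5],
  [4.7,-1.6,0.9,0,0,-0.06,3.5],
  [4.6,-1.7,1.0,0,0,-0.05,3.5],
  [4.5,-1.8,1.0,0,0,-0.05,3.5],
  [4.4,-1.9,0.9,0,0,-0.05,3.5],
  [4.3,-2.1,1.0,0,0,-0.06,3.5],
  [4.2,-2.1,0.9,0,0,-0.05,3.5],
  [4.0,-2.2,1.0,0,0,-0.05,3.5],
  [3.9,-2.3,0.9,0,0,-0.05,3.5],
  [3.8,-2.4,1.0,0,0,-0.06,3.5],
  [3.7,-2.5,1.0,0,0,-0.05,3.5],
  [3.6,-2.5,0.9,0,0,-0.05,3.5],
  [3.5,-2.7,1.0,0,0,-0.05,3.5],
  [0,0,0,0,0,0,3.5],
])

```text
clock: 3.35
eef_pos: [525.8, 40.9, 241.4]
ee_rot: [0.834, 0.552, -0.0, -0.001]
force: [-0.1, -1.0, -0.1]
gripper_width: 34.9
grip_force: 0.0
```

```bash
cat > nxt.py <<'E'
from pl import *
# x y headingdeg endx step : descend then push
x,y,h,e,step=map(float,sys.argv[1:6])
P,st=path(x,y,np.radians(h),42,e,step)
s=ctrl.read_state();print(s["clock"],np.round(s["eef_pos"],1),np.round(s["force"],1),round(s["gripper_width"],1),np.round(s["qpos"],2))
go([(st[0],st[1],34,st[3]),(st[0],st[1],6,st[3]),st]+P)
E
python3 nxt.py 510.5 -2 -113.1 30 14
```

```text
3.35 [525.8  40.9 241.4] [-0.1 -1.  -0.1] 34.9 [ 0.3   0.28 -0.52  1.92  0.17  0.98 -0.7 ]
[[-0.4, 0.3, 2.5, -0.0, -0.0, 0.0, 3.5], [0.0, -0.0, 2.8, -0.0, -0.0, 0.0, 3.5], [0.0, -0.0, 0.0, -0.0, -0.0, 0.0, 3.5], [-1.3, -0.0, 0.0, -0.0, -0.0, 0.03, 3.5], [-1.4, -0.1, 0.0, -0.0, -0.0, 0.03, 3.5], [-1.4, 0.0, 0.0, -0.0, -0.0, 0.02, 3.5], [-1.4, 0.0, 0.0, -0.0, -0.0, 0.01, 3.5], [-1.4, 0.0, 0.0, -0.0, -0.0, -0.0, 3.5], [-1.4, 0.0, 0.0, -0.0, -0.0, -0.02, 3.5], [-1.4, 0.0, 0.0, -0.0, -0.0, -0.03, 3.5], [-1.4, 0.1, 0.0, -0.0, -0.0, -0.04, 3.5], [-1.3, 0.0, 0.0, -0.0, -0.0, -0.07, 3.5], [-1.4, 0.1, 0.0, -0.0, -0.0, -0.08, 3.5], [-1.4, 0.0, 0.0, -0.0, -0.0, -0.1, 3.5], [-1.4, 0.1, 0.0, -0.0, -0.0, -0.1, 3.5], [-1.4, 0.1, 0.0, -0.0, -0.0, -0.11, 3.5], [-1.4, 0.1, 0.0, -0.0, -0.0, -0.1, 3.5], [-1.3, 0.0, 0.0, -0.0, -0.0, -0.09, 3.5], [-1.4, 0.1, 0.0, -0.0, -0.0, -0.04, 3.5], [-1.4, -0.0, 0.0, -0.0, -0.0, -0.0, 3.5]]
[[-1.4, -0.0, 0.0, -0.0, -0.0, -0.0, 3.5], [-1.4, -0.0, 0.0, -0.0, -0.0, -0.0, 3.5], [-1.4, -0.0, 0.0, -0.0, -0.0, -0.0, 3.5], [-1.4, -0.0, 0.0, -0.0, -0.0, -0.0, 3.5], [-1.4, -0.0, -0.0, -0.0, -0.0, -0.0, 3.5]]
end [ 497.1 -251.   188. ] -106.6
```

play_rows([
  [-0.4,0.3,2.5,0,0,0,3.5],
  [0,0,2.8,0,0,0,3.5],
  [0,0,0,0,0,0,3.5],
  [-1.3,0,0,0,0,0.03,3.5],
  [-1.4,-0.1,0,0,0,0.03,3.5],
  [-1.4,0,0,0,0,0.02,3.5],
  [-1.4,0,0,0,0,0.01,3.5],
  [-1.4,0,0,0,0,0,3.5],
  [-1.4,0,0,0,0,-0.02,3.5],
  [-1.4,0,0,0,0,-0.03,3.5],
  [-1.4,0.1,0,0,0,-0.04,3.5],
  [-1.3,0,0,0,0,-0.07,3.5],
  [-1.4,0.1,0,0,0,-0.08,3.5],
  [-1.4,0,0,0,0,-0.1,3.5],
  [-1.4,0.1,0,0,0,-0.1,3.5],
  [-1.4,0.1,0,0,0,-0.11,3.5],
  [-1.4,0.1,0,0,0,-0.1,3.5],
  [-1.3,0,0,0,0,-0.09,3.5],
  [-1.4,0.1,0,0,0,-0.04,3.5],
])

```text
clock: 5.72
eef_pos: [472.3, -174.9, 188.7]
ee_rot: [0.6, 0.8, -0.0, -0.0]
force: [0.2, -0.6, -0.4]
gripper_width: 35.0
grip_force: 0.0
```

Run:
```python
from h import *
a=eyes.snapshot("top")["img"][150:290,210:470,::-1];b=eyes.snapshot("scene")["img"][140:340,230:460,::-1]
a=cv2.resize(a,(520,280),interpolation=3);b=cv2.resize(b,(322,280),interpolation=3)[:,:280]
cv2.imwrite("pics/s1.png",np.hstack([a,b]))
```

```text
(no output)
```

View pics/s1.png

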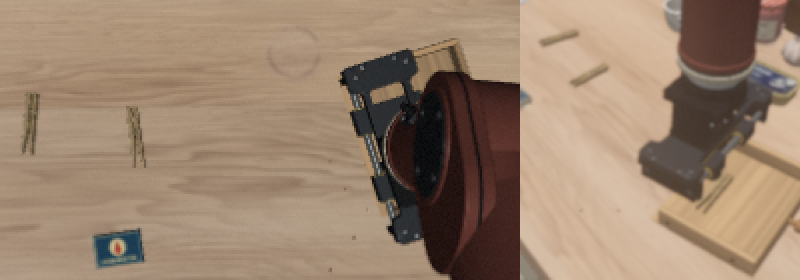

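Peg 3 is entering the tray ahead of the fingers, at about (710,190) in the composite. I'll keep pushing.

play_rows([
  [-1.4,0,0,0,0,0,3.5],
  [-1.4,0,0,0,0,0,3.5],
  [-1.4,0,0,0,0,0,3.5],
  [-1.4,0,0,0,0,0,3.5],
  [-1.2,0,0,0,0,0,3.5],
  [-0.8,0,0,0,0,0,3.5],
  [0,0,0,0,0,0,3.5],
  [1.5,0,0,0,0,0,3.5],
  [2,0,-3,0,0,0,3.5],
  [2,0,-3,0,0,0,3.5],
  [0,0,0,0,0,0,3.5],
])

```text
clock: 7.2
eef_pos: [479.1, -191.5, 250.8]
ee_rot: [0.599, 0.801, 0.0, 0.002]
force: [-0.1, -0.5, -0.5]
gripper_width: 35.2
grip_force: 0.0
```

```bash
cat > tr.py <<'E'
from pl import *
x,y,h=map(float,sys.argv[1:4]);n=int(sys.argv[4])
P,st=path(x,y,np.radians(h),42,0,14)
s=ctrl.read_state();p=np.array(s["eef_pos"]);X=Ro.from_quat(s["ee_rot"]).apply([1,0,0]);h0=np.arctan2(X[1],X[0])-np.pi
print(s["clock"],p.round(1),np.round(s["force"],1))
dh=(st[3]-h0+np.pi)%(2*np.pi)-np.pi
go([(p[0]+(st[0]-p[0])*f,p[1]+(st[1]-p[1])*f,60,h0+dh*f) for f in np.arange(1,n+1)/n])
E
python3 tr.py 488.2 115.8 -83.7 9
```

```text
7.2 [ 479.1 -191.5  250.8] [-0.1 -0.5 -0.5]
[[3.7, 1.1, 0.9, 0.0, 0.0, 0.02, 3.5], [3.7, 1.1, -0.0, 0.0, 0.0, 0.02, 3.5], [3.8, 1.0, -0.0, 0.0, 0.0, 0.02, 3.5], [3.8, 0.9, -0.0, 0.0, 0.0, 0.02, 3.5], [3.7, 0.9, -0.0, 0.0, 0.0, 0.02, 3.5], [3.8, 0.7, -0.1, 0.0, 0.0, 0.02, 3.5], [3.9, 0.7, 0.0, 0.0, 0.0, 0.02, 3.5], [3.8, 0.6, 0.0, 0.0, 0.0, 0.02, 3.5], [3.8, 0.6, 0.0, 0.0, 0.0, 0.02, 3.5]]
end [483.8 157.3 242.3] -96.1
```

play_rows([
  [3.7,1.1,0.9,0,0,0.02,3.5],
  [3.7,1.1,0,0,0,0.02,3.5],
  [3.8,1.0,0,0,0,0.02,3.5],
  [3.8,0.9,0,0,0,0.02,3.5],
  [3.7,0.9,0,0,0,0.02,3.5],
  [3.8,0.7,-0.1,0,0,0.02,3.5],
  [3.9,0.7,0,0,0,0.02,3.5],
  [3.8,0.6,0,0,0,0.02,3.5],
  [3.8,0.6,0,0,0,0.02,3.5],
  [0,0,0,0,0,0,3.5],
])

```text
clock: 8.45
eef_pos: [483.5, 157.9, 240.1]
ee_rot: [0.668, 0.744, 0.0, -0.001]
force: [0.2, -0.3, 0.8]
gripper_width: 34.8
grip_force: 0.0
```

```bash
python3 nxt.py 488.2 115.8 -83.7 10 15;python3 - <<'E'
from h import *
p=eyes.snapshot("top")
for r in models.recognise(p,"peg_1"): print(r["confidence"],r["at"],onz(p,r["at"],9))
a=p["img"][150:290,210:470,::-1];b=eyes.snapshot("scene")["img"][140:340,230:460,::-1]
a=cv2.resize(a,(520,280),interpolation=3);b=cv2.resize(b,(322,280),interpolation=3)[:,:280]
cv2.imwrite("pics/s2.png",np.hstack([a,b]))
E
```

```text
8.45 [483.5 157.9 240.1] [ 0.2 -0.3  0.8] 34.8 [ 0.23  0.28 -0.71  1.96  0.22  0.98 -0.47]
[[-0.0, 0.0, 2.4, -0.0, -0.0, -0.0, 3.5], [-0.0, 0.0, 2.8, -0.0, -0.0, -0.0, 3.5], [-0.0, 0.0, 0.0, -0.0, -0.0, -0.0, 3.5], [-1.5, -0.0, 0.0, -0.0, -0.0, 0.04, 3.5], [-1.5, -0.0, 0.0, -0.0, -0.0, 0.04, 3.5], [-1.4, -0.1, 0.0, -0.0, -0.0, 0.05, 3.5], [-1.5, -0.0, 0.0, -0.0, -0.0, 0.04, 3.5], [-1.5, -0.0, 0.0, -0.0, -0.0, 0.03, 3.5], [-1.4, -0.1, -0.0, -0.0, -0.0, 0.04, 3.5], [-1.5, 0.0, -0.0, -0.0, -0.0, 0.03, 3.5], [-1.5, 0.0, -0.0, -0.0, -0.0, 0.02, 3.5], [-1.4, 0.0, -0.0, -0.0, -0.0, 0.01, 3.5], [-1.5, 0.0, -0.0, -0.0, -0.0, 0.01, 3.5], [-1.4, 0.0, -0.0, -0.0, -0.0, -0.01, 3.5], [-1.5, 0.0, -0.0, -0.0, -0.0, -0.01, 3.5], [-1.5, 0.0, -0.0, -0.0, -0.0, -0.02, 3.5], [-1.4, 0.1, -0.0, -0.0, -0.0, -0.03, 3.5], [-1.5, -0.0, -0.0, -0.0, -0.0, -0.04, 3.5], [-1.5, 0.0, -0.0, -0.0, -0.0, -0.05, 3.5], [-1.4, 0.1, -0.0, -0.0, -0.0, -0.05, 3.5]]
[[-1.5, 0.0, -0.0, -0.0, -0.0, -0.06, 3.5], [-1.5, 0.1, -0.0, -0.0, -0.0, -0.05, 3.5], [-1.4, -0.0, -0.0, -0.0, -0.0, -0.06, 3.5], [-1.5, 0.0, -0.0, -0.0, -0.0, -0.05, 3.5], [-1.4, 0.1, -0.0, -0.0, -0.0, -0.05, 3.5], [-1.5, -0.0, -0.0, -0.0, -0.0, -0.01, 3.5], [-1.5, -0.0, -0.0, -0.0, -0.0, -0.0, 3.5], [-1.4, -0.0, -0.0, -0.0, -0.0, -0.0, 3.5], [-1.5, -0.0, -0.0, -0.0, -0.0, -0.0, 3.5], [-1.5, -0.0, -0.0, -0.0, -0.0, -0.0, 3.5]]
end [ 491.  -231.9  187.5] -106.5
0.63 [440.3, 211.8] [ 495.28303093 -267.73081018    9.        ]
```

View pics/s2.png

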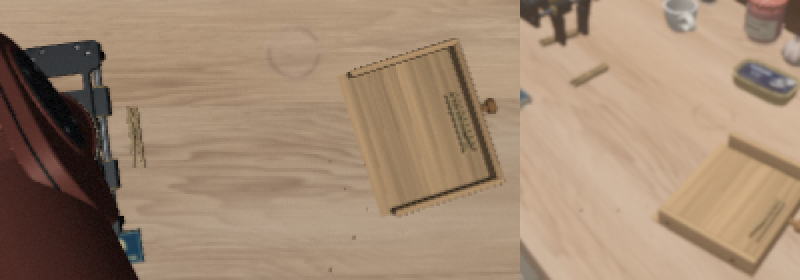

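Peg 3 lies parallel to the back wall inside the tray, at about (460,122) in the composite. Peg 2 is untouched at (135,137), so I'll push that next.

play_rows([
  [0,0,2.4,0,0,0,3.5],
  [0,0,2.8,0,0,0,3.5],
  [0,0,0,0,0,0,3.5],
  [-1.5,0,0,0,0,0.04,3.5],
  [-1.5,0,0,0,0,0.04,3.5],
  [-1.4,-0.1,0,0,0,0.05,3.5],
  [-1.5,0,0,0,0,0.04,3.5],
  [-1.5,0,0,0,0,0.03,3.5],
  [-1.4,-0.1,0,0,0,0.04,3.5],
  [-1.5,0,0,0,0,0.03,3.5],
  [-1.5,0,0,0,0,0.02,3.5],
  [-1.4,0,0,0,0,0.01,3.5],
  [-1.5,0,0,0,0,0.01,3.5],
  [-1.4,0,0,0,0,-0.01,3.5],
  [-1.5,0,0,0,0,-0.01,3.5],
  [-1.5,0,0,0,0,-0.02,3.5],
  [-1.4,0.1,0,0,0,-0.03,3.5],
  [-1.5,0,0,0,0,-0.04,3.5],
  [-1.5,0,0,0,0,-0.05,3.5],
  [-1.4,0.1,0,0,0,-0.05,3.5],
])

```text
clock: 11.1
eef_pos: [459.0, -93.2, 188.7]
ee_rot: [0.706, 0.709, -0.0, -0.0]
force: [-0.2, 1.1, 0.2]
gripper_width: 34.9
grip_force: 0.0
```

play_rows([
  [-1.5,0,0,0,0,-0.06,3.5],
  [-1.5,0.1,0,0,0,-0.05,3.5],
  [-1.4,0,0,0,0,-0.06,3.5],
  [-1.5,0,0,0,0,-0.05,3.5],
  [-1.4,0.1,0,0,0,-0.05,3.5],
  [-1.5,0,0,0,0,-0.01,3.5],
  [-1.5,0,0,0,0,0,3.5],
  [-1.4,0,0,0,0,0,3.5],
  [-1.5,0,0,0,0,0,3.5],
  [-1.2,0,0,0,0,0,3.5],
  [0,0,0,0,0,0,3.5],
  [1.5,0,0,0,0,0,3.5],
  [2,0,-3,0,0,0,3.5],
  [2,0,-3,0,0,0,3.5],
  [0,0,0,0,0,0,3.5],
])

```text
clock: 12.98
eef_pos: [474.4, -176.8, 250.8]
ee_rot: [0.599, 0.801, 0.0, 0.002]
force: [-0.4, -0.2, 0.1]
gripper_width: 35.2
grip_force: 0.0
```

```bash
python3 tr.py 506 240 -95.5 12
```

```text
12.975 [ 474.4 -176.8  250.8] [-0.4 -0.2  0.1]
[[3.6, 1.4, 0.9, 0.0, 0.0, 0.03, 3.5], [3.6, 1.2, -0.0, 0.0, 0.0, 0.03, 3.5], [3.7, 1.2, -0.0, 0.0, 0.0, 0.04, 3.5], [3.7, 1.0, -0.0, 0.0, 0.0, 0.03, 3.5], [3.7, 0.9, -0.0, 0.0, 0.0, 0.03, 3.5], [3.7, 0.7, -0.1, 0.0, 0.0, 0.03, 3.5], [3.8, 0.7, 0.0, 0.0, 0.0, 0.03, 3.5], [3.8, 0.6, 0.0, 0.0, 0.0, 0.04, 3.5], [3.8, 0.4, 0.0, 0.0, 0.0, 0.03, 3.5], [3.8, 0.2, 0.0, 0.0, 0.0, 0.03, 3.5], [3.9, 0.2, 0.0, 0.0, 0.0, 0.03, 3.5], [3.8, 0.1, 0.0, 0.0, 0.0, 0.03, 3.5]]
end [510.4 281.7 242.2] -84.7
```

play_rows([
  [3.6,1.4,0.9,0,0,0.03,3.5],
  [3.6,1.2,0,0,0,0.03,3.5],
  [3.7,1.2,0,0,0,0.04,3.5],
  [3.7,1.0,0,0,0,0.03,3.5],
  [3.7,0.9,0,0,0,0.03,3.5],
  [3.7,0.7,-0.1,0,0,0.03,3.5],
  [3.8,0.7,0,0,0,0.03,3.5],
  [3.8,0.6,0,0,0,0.04,3.5],
  [3.8,0.4,0,0,0,0.03,3.5],
  [3.8,0.2,0,0,0,0.03,3.5],
  [3.9,0.2,0,0,0,0.03,3.5],
  [3.8,0.1,0,0,0,0.03,3.5],
  [0,0,0,0,0,0,3.5],
])

```text
clock: 14.6
eef_pos: [510.0, 282.3, 239.9]
ee_rot: [0.739, 0.674, 0.0, -0.001]
force: [-0.4, 0.7, -0.2]
gripper_width: 34.6
grip_force: 0.0
```

```bash
python3 nxt.py 506 240 -95.5 -12 16;python3 - <<'E'
from h import *
p=eyes.snapshot("top")
a=p["img"][150:290,210:470,::-1];b=eyes.snapshot("scene")["img"][140:340,230:460,::-1]
a=cv2.resize(a,(520,280),interpolation=3);b=cv2.resize(b,(322,280),interpolation=3)[:,:280]
cv2.imwrite("pics/s3.png",np.hstack([a,b]))
E
```

```text
14.6 [510.  282.3 239.9] [-0.4  0.7 -0.2] 34.6 [-0.01  0.43 -0.7   1.78  0.31  1.04 -0.92]
[[-0.1, 0.0, 2.4, -0.0, -0.0, 0.0, 3.5], [0.0, 0.0, 2.8, -0.0, -0.0, 0.0, 3.5], [0.0, 0.0, -0.0, -0.0, -0.0, 0.0, 3.5], [-1.5, -0.0, -0.0, -0.0, -0.0, 0.02, 3.5], [-1.6, -0.0, -0.0, -0.0, -0.0, 0.02, 3.5], [-1.6, -0.1, -0.0, -0.0, -0.0, 0.02, 3.5], [-1.5, 0.0, -0.0, -0.0, -0.0, 0.02, 3.5], [-1.6, 0.0, -0.0, -0.0, -0.0, 0.02, 3.5], [-1.6, -0.0, -0.0, -0.0, -0.0, 0.01, 3.5], [-1.5, -0.0, -0.0, -0.0, -0.0, 0.02, 3.5], [-1.6, -0.0, -0.0, -0.0, -0.0, 0.01, 3.5], [-1.6, -0.0, -0.0, -0.0, -0.0, 0.0, 3.5], [-1.5, -0.0, -0.0, -0.0, -0.0, 0.01, 3.5], [-1.6, -0.0, -0.0, -0.0, -0.0, -0.0, 3.5], [-1.6, -0.0, -0.0, -0.0, -0.0, -0.01, 3.5], [-1.5, -0.0, -0.0, -0.0, -0.0, -0.0, 3.5], [-1.6, 0.0, -0.0, -0.0, -0.0, -0.02, 3.5], [-1.6, 0.0, -0.0, -0.0, -0.0, -0.01, 3.5], [-1.5, 0.0, -0.0, -0.0, -0.0, -0.03, 3.5], [-1.6, 0.0, -0.0, -0.0, -0.0, -0.02, 3.5]]
[[-1.6, 0.1, -0.0, -0.0, -0.0, -0.03, 3.5], [-1.5, -0.0, -0.1, -0.0, -0.0, -0.03, 3.5], [-1.6, 0.0, 0.0, -0.0, -0.0, -0.04, 3.5], [-1.6, 0.1, 0.0, -0.0, -0.0, -0.04, 3.5], [-1.5, -0.0, 0.0, -0.0, -0.0, -0.04, 3.5], [-1.6, 0.0, 0.0, -0.0, -0.0, -0.04, 3.5], [-1.6, 0.1, 0.0, -0.0, -0.0, -0.04, 3.5], [-1.5, -0.0, 0.0, -0.0, -0.0, -0.04, 3.5], [-1.6, 0.0, 0.0, -0.0, -0.0, -0.04, 3.5], [-1.6, 0.1, 0.0, -0.0, -0.0, -0.04, 3.5], [-1.5, -0.0, 0.0, -0.0, -0.0, -0.03, 3.5], [-1.6, 0.0, 0.0, -0.0, -0.0, -0.03, 3.5], [-1.6, 0.0, 0.0, -0.0, -0.0, -0.0, 3.5], [-1.5, 0.0, 0.0, -0.0, -0.0, -0.0, 3.5], [-1.6, 0.0, 0.0, -0.0, -0.0, -0.0, 3.5]]
end [ 484.5 -210.4  188.1] -106.5
```

View pics/s3.png

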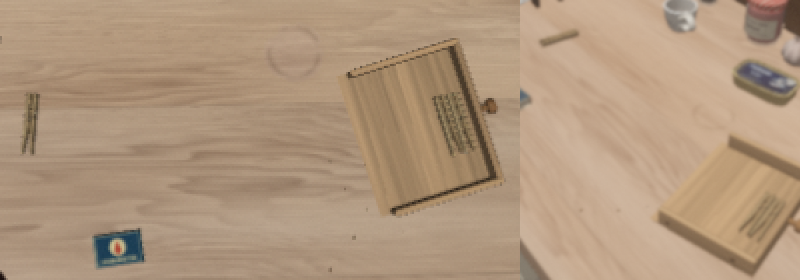

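Pegs 2 and 3 lie side by side at the back of the tray, at about (455,124) in the composite. Peg 1 is untouched at (31,124), so I'll push it now.

play_rows([
  [-0.1,0,2.4,0,0,0,3.5],
  [0,0,2.8,0,0,0,3.5],
  [0,0,0,0,0,0,3.5],
  [-1.5,0,0,0,0,0.02,3.5],
  [-1.6,0,0,0,0,0.02,3.5],
  [-1.6,-0.1,0,0,0,0.02,3.5],
  [-1.5,0,0,0,0,0.02,3.5],
  [-1.6,0,0,0,0,0.02,3.5],
  [-1.6,0,0,0,0,0.01,3.5],
  [-1.5,0,0,0,0,0.02,3.5],
  [-1.6,0,0,0,0,0.01,3.5],
  [-1.6,0,0,0,0,0,3.5],
  [-1.5,0,0,0,0,0.01,3.5],
  [-1.6,0,0,0,0,0,3.5],
  [-1.6,0,0,0,0,-0.01,3.5],
  [-1.5,0,0,0,0,0,3.5],
  [-1.6,0,0,0,0,-0.02,3.5],
  [-1.6,0,0,0,0,-0.01,3.5],
  [-1.5,0,0,0,0,-0.03,3.5],
  [-1.6,0,0,0,0,-0.02,3.5],
])

```text
clock: 17.2
eef_pos: [458.1, 16.5, 188.8]
ee_rot: [0.76, 0.65, 0.0, 0.0]
force: [-0.3, 0.3, 0.6]
gripper_width: 35.1
grip_force: 0.0
```

play_rows([
  [-1.6,0.1,0,0,0,-0.03,3.5],
  [-1.5,0,0,0,0,-0.03,3.5],
  [-1.6,0,0,0,0,-0.04,3.5],
  [-1.6,0.1,0,0,0,-0.04,3.5],
  [-1.5,0,0,0,0,-0.04,3.5],
  [-1.6,0,0,0,0,-0.04,3.5],
  [-1.6,0.1,0,0,0,-0.04,3.5],
  [-1.5,0,0,0,0,-0.04,3.5],
  [-1.6,0,0,0,0,-0.04,3.5],
  [-1.6,0.1,0,0,0,-0.04,3.5],
  [-1.5,0,0,0,0,-0.03,3.5],
  [-1.6,0,0,0,0,-0.03,3.5],
  [-1.6,0,0,0,0,0,3.5],
  [-1.5,0,0,0,0,0,3.5],
  [-1.2,0,0,0,0,0,3.5],
  [0,0,0,0,0,0,3.5],
  [1.5,0,0,0,0,0,3.5],
  [2,0,-3,0,0,0,3.5],
  [4,0,-4,0,0,0,3.5],
  [4,0,-4,0,0,0,3.5],
])

```text
clock: 19.7
eef_pos: [449.5, -96.8, 299.5]
ee_rot: [0.6, 0.8, -0.0, -0.0]
force: [0.9, -0.3, 0.2]
gripper_width: 35.0
grip_force: 0.0
```

play_rows([
  [5,0,-2,0,0,0,3.5],
  [5,0,-2,0,0,0,3.5],
  [5,0,0,0,0,0,3.5],
  [5,0,0,0,0,0,3.5],
  [0,0,0,0,0,0,3.5],
  [0,0,0,0,0,0,3.5],
])

```text
clock: 20.45
eef_pos: [394.0, 92.7, 338.4]
ee_rot: [0.6, 0.8, -0.001, 0.0]
force: [0.2, 0.1, 1.0]
gripper_width: 35.0
grip_force: 0.0
```

Run:
```python
from h import *
p=eyes.snapshot("top");s=eyes.snapshot("scene")
for t in("peg_1","mug","fish_tin","match_box"):
  for q in(p,s):
    for r in models.recognise(q,t): print(t,q is p,round(r["confidence"],2),np.round(r["at"],1))
a=p["img"][100:290,210:470,::-1];b=s["img"][140:340,230:460,::-1]
a=cv2.resize(a,(520,380),interpolation=3);b=cv2.resize(b,(437,380),interpolation=3)[:,150:]
im=np.hstack([a,b]);cv2.imwrite("pics/s4.png",im[:,:800])
```

```text
peg_1 True 0.68 [430.8 207.6]
peg_1 True 0.51 [424.6 214.6]
peg_1 True 0.5 [441.8 210.8]
peg_1 False 0.85 [401.9 288.1]
peg_1 False 0.67 [412.5 294.9]
peg_1 False 0.66 [387.3 283.7]
mug True 0.69 [263.9 126.1]
mug True 0.59 [415.7 212.9]
mug False 0.66 [343.1 149.9]
mug False 0.6 [404.6 293.5]
mug False 0.25 [224.3 209.7]
fish_tin True 0.67 [352.4 127.7]
fish_tin True 0.27 [426.7 217. ]
fish_tin False 0.75 [407.2 198.6]
fish_tin False 0.22 [385.7 288.9]
fish_tin False 0.16 [399.5 294.6]
match_box False 0.73 [224.6 207.2]
```

View pics/s4.png

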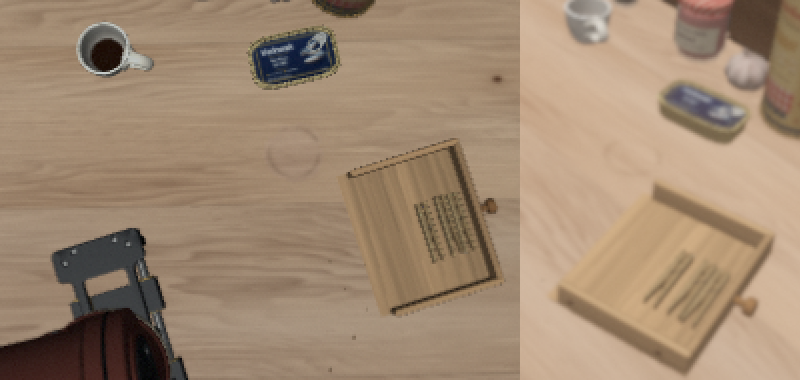

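All three pegs lie flat inside the tray, at about (428–460, 225) in the composite. The cup, tin and matchbox are where they started, and the arm is clear of everything.

```bash
python3 -c "from workcell import order;print(order.job_done())"
```

```text
the job is handed in; nothing more can be done
None
```

All three pegs were swept into the tray and lie wholly inside it; the cup, tin and matchbox were left in place, and the job is handed in at about 20 s on the robot's clock.

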